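# Set the sliding shelf stop in its catch and lock it

## Robot

A 6-joint arm with a two-finger parallel gripper is mounted at the origin on the work surface. World frame = base frame: x ahead of the robot, y to its left, z up, the work surface at z = 0. Lengths are in m, angles in rad, forces in N, time in s.
With the tool pointing down it reaches from about 0.3 to 0.775 m from the base axis. Payload 14.6 kg.
Tool frame: the origin (TCP) lies at the very end of the fingers, on their centre line; the grasp point (between the pads) lies 19 mm behind it; z points along the fingers, y is the line along which they close (so a half turn about z gives the same grasp; the last joint's range is limited). The gripper opens to 94 mm and grips with 3 to 60 N. Pads are 16 mm wide; open, the fingers measure 119 mm over their backs; the gripper's body (75 mm by 177 mm) begins 78 mm behind the grasp point.
Start: joints at [-1.37, 0.3, 1.521, -0, 1.321, -0.067], TCP at [0.146, -0.53, 0.168] pointing down, gripper open.
Joint ranges: [-3.03, 3.03], [-0.79, 2.21], [0.23, 2.52], [-1.04, 4.18], [0, 3.07], [-2.55, 2.55]. Speed limits (rad/s): [2.22, 2.22, 2.57, 3.14, 3.14, 3.14].

## Interface

Orientations are given as [roll, pitch, yaw] about the fixed x, y, z axes, in that order (R = Rz(yaw) Ry(pitch) Rx(roll)).
In Python, from station import ctrl gives the robot as it stands. The module is installed in compiled form; this text tells all that it offers.
- The arm moves only by the tool play_rows, never from a script. Its argument "commands" is a list of rows, each a list of 7 numbers: the shift along the tool's x, y, z in m, then the turn, a rotation vector about the tool's x, y, z in degrees, then the closure, from -1 (fully open) to 1 (shut). A call has 1 to 20 rows; each row shifts and turns the commanded pose from where the row before left it, along the tool's axes as they then stand; what a row does not reach is not made up. A row lasts 1/12 s, in which the tool goes at most 41.7 mm and 7.16 degrees, less where a joint would pass 70% of its speed; a pose out of reach is approached as far as the arm can. A call is refused whole if a number of a shift passes 0.0417 or a number of a turn 7.16, either way. A call with a gripper value outside its range is refused whole. The fingers move at their own pace and stop on an object; "force" is the grip in N (left out, the last holds). Time passes only in rows, so rows that do not move let the fingers close. It gives the time, the measured TCP pose, the force, the opening and the grip force at its end, in the units of the state.
- ctrl.get_obs(): the state, without advancing time (a new reading comes with each control period).
- ctrl.camera(name): name is "scene" or "side" or "wrist"; returns the picture (480x640x3 uint8, blue, green, red); there is no depth.
- ctrl.camera_model(name): a dict with "fx", "fy", "cx", "cy" (pixels), "rvec" (rotation vector, rad) and "tvec" (3), from world to camera coordinates, as OpenCV has them. Camera axes: x right, y down, z forward; pixel columns grow to the right and rows downward; lengths in m; the calibration is good to about 2 mm. A picture is of the moment at which its call begins: read the wrist's pose just before it. camera_model takes no time and is no camera call; for the wrist camera it gives the pose at the moment of the call.
- ctrl.hand_in(): hands the job in; it is judged then, once.
The state is a dict: "time_s": time; "qpos": joint angles; "joint_vel": joint speeds; "tau": joint torques, N m; "ee_pos": TCP position; "eef_rot": TCP orientation; "force": force on the tool from outside, world axes, zero at the start; "moment": the same for the moment, N m; "grip_width": finger opening in m; "grip_force": force on a finger pad.
Only numpy, scipy, OpenCV 4.12 (cv2) and the standard library are available. Lean on these libraries where they do the work, as an engineer would, in place of code of your own. Each camera call takes 0.05 s, during which the arm holds its last target. There are 200 camera calls.

## Task

Push the sliding shelf stop along its rail towards the music box until its nose drops into the groove of the catch, without forcing it on over the catch's higher far bar. Then press the round lock button on top of the stop fully down, and take the hand away; leave the stop seated and do not disturb the things standing around.

Things in the scene. Friction and masses are not known exactly. Their poses are not given: they have to be found in the camera images.
- rail: Straight aluminium rail screwed to the shelf, 400 mm long along its own y, 44 mm wide, top 14 mm above the shelf; small end caps. Origin: middle of its underside, at shelf level. z up. The stop is pushed along the rail's +y.
- stop (a joint): Travel of the sliding stop along the rail's +y in m: 0 at the -y end of its travel (carriage centre 130 mm to the -y side of the rail's middle), 0.25 at most. It slides with about 1.2 N of friction and stays where it is left.
- push_face (a point): Middle of the carriage's rear (-y) face, the face to push, 49 mm above the shelf; axes as the rail's. The carriage is a block 56 mm (x) by 60 mm (y), 34 to 64 mm above the shelf, on 4.5 mm side cheeks astride the rail, with a thin steel plate (75 mm wide, top at 70 mm) standing out to +x near its front. The nose is 82 mm ahead (+y) of this face.
- nose (a point): Centre of the stop's nose, a horizontal steel roller-like bar of 10 mm diameter and 32 mm length across the rail, on a spring-loaded tongue ahead (+y) of the carriage; 26.5 mm above the shelf when down. Axes as the rail's.
- pawl (a joint): How far the nose is lifted against its spring, in m: 0 hanging free, about 0.005 on top of the catch's near bar, below 0.001 when dropped into the groove.
- catch: Catch clamped on the rail: two 12 mm steel cross bars 20 mm apart along y, a groove between. Origin: at shelf level under the seat of the nose's centre (seated: same y along the rail); axes as the rail's; the stop comes from -y. Passing the near bar takes about 6 N of push in all, falling sharply as the nose drops in; the far bar is 2.5 mm higher and yields only at about 20 N: the stop is then past.
- lock (a joint): Lock button's travel in m: 0 up, 0.008 fully down. It moves with about 3 N of friction, no spring, and stays down.
- button_top (a point): Centre of the top face of the lock button, a steel cylinder 26 mm in diameter on top of the carriage, 26 mm ahead (+y) of the push face; 79 mm above the shelf (15 mm proud of the carriage) when up, 71 mm when down.
- music_box: Wooden music box with brass key, 74 x 94 x 55 mm, loose, 0.45 kg, on the rail's +x side just beyond the catch. Origin: centre of its underside, long side along its y. Leave alone.
- piggy: White ceramic piggy bank, about 90 x 120 x 115 mm, loose. Origin: centre of its underside. Leave alone.
- bottle: Green glass bottle with cork, 68 mm in diameter, 206 mm high, loose. Origin: centre of its underside. Leave alone.
- lamp: Steel candlestick-style LED lamp, 92 mm foot, 220 mm high, loose. Origin: centre of its underside. Leave alone.
- mug: Ceramic mug, 72 mm in diameter plus a handle, 80 mm high, loose. Origin: centre of its underside. Leave alone.
- cactus: Small cactus in a terracotta pot, 72 mm in diameter, 102 mm high, loose. Origin: centre of its underside. Leave alone.

How it is judged:
On the way, in this order (a step that is already met when the one before it is completed fails the run):
1. the stop's nose has dropped into the groove of the catch (y of nose in the frame of catch between -0.003 and 0.003 m and value of joint pawl below 0.0025 m), for 0.3 s.
2. the lock button is pressed down (value of joint lock above 0.0065 m), for 0.2 s.
At the end, for the whole second after the job is handed in: The nose rests in the groove (within 3 mm of the catch's origin along the rail, lifted less than 2.5 mm), the lock button is down (more than 6.5 of its 8 mm), and the stop is still (all of step 1 and value of joint lock above 0.0065 m and velocity of joint stop between -0.005 and 0.005 m/s); the robot touches nothing.
It fails at once if the stop is forced on past the catch (nose more than 8 mm beyond its seat) (y of nose in the frame of catch above 0.008 m).
It fails at once if one of the things standing around is moved more than 15 mm or lifted (distance of any of music_box, piggy, bottle, lamp, mug, cactus from where it was at the start of the episode above 0.015 m).
It also fails if it takes over 48 s, if anything falls off the work surface, if the arm or the gripper's body presses on something with over 40 N, if the wrist force passes 120 N, or if a joint passes its speed limit or range.

## Working session

There is one attempt and no reset: what is moved stays moved. The work goes in short steps, Python scripts to look and compute and a tool call to move; the robot and the scene stay as the last step left them, time stands still between calls to the robot, and variables do not carry over. Pictures are saved under pics/ and viewed, at most 10 in all, crops included, and the job is handed in when it is done.

Besides the shell and the picture viewer there is one more tool, called after "Call:" by a JSON object that holds its "api" and its "payload". play_rows: Moves the arm, as the interface text tells. Its arguments: {"type":"object","properties":{"commands":{"type":"array","items":{"type":"array","items":{"type":"number"}}},"force":{"type":"number"}},"required":["commands"]}

```bash
mkdir -p pics; cat > h.py <<'E'
from station import ctrl
import numpy as np, cv2
def ray(n,uv,z):
    m=ctrl.camera_model(n);R=cv2.Rodrigues(np.array(m["rvec"],float))[0];t=np.array(m["tvec"],float).ravel()
    d=R.T@np.array([(uv[0]-m["cx"])/m["fx"],(uv[1]-m["cy"])/m["fy"],1]);c=-R.T@t
    return c+d*(z-c[2])/d[2]
def proj(n,P):
    m=ctrl.camera_model(n);R=np.array(m["rvec"],float);t=np.array(m["tvec"],float)
    K=np.array([[m["fx"],0,m["cx"]],[0,m["fy"],m["cy"]],[0,0,1.]])
    return cv2.projectPoints(np.array(P,float).reshape(-1,3),R,t,K,None)[0].reshape(-1,2)
E
python3 - <<'E'
from h import *
o=ctrl.get_obs();print(o)
for n in("scene","side"):
    cv2.imwrite(f"pics/{n}0.png",ctrl.camera(n))
    m=ctrl.camera_model(n);R=cv2.Rodrigues(np.array(m["rvec"],float))[0];print(n,m["fx"],-R.T@np.array(m["tvec"]).ravel(),R[2])
E
```

```text
{'time_s': 0.0, 'qpos': array([-1.36957975e+00,  3.00481672e-01,  1.52158040e+00, -1.06702988e-05,
        1.32070417e+00, -6.66580071e-02]), 'joint_vel': array([ 0.00094624, -0.00085578,  0.00204267,  0.00082184, -0.00071439,
        0.00033889]), 'tau': array([-2.85621798e-03, -5.31816173e+01, -3.52744102e+01,  7.07436260e-02,
        2.43473402e-02, -5.43537840e-05]), 'ee_pos': array([ 0.14547688, -0.53009179,  0.16728085]), 'eef_rot': array([-3.14042098e+00, -6.78588814e-05,  2.67877195e-01]), 'force': array([-0.94989983, -0.61670684,  0.63991023]), 'moment': array([-0.02380683,  0.01474784,  0.00954315]), 'grip_force': 0.0, 'grip_width': 0.09367542901595287}
scene 622.210225480225 [0.97061786 0.53236551 1.00573352] [-0.35957066 -0.41485508 -0.83582546]
side 528.108451951179 [ 0.54164066 -0.7567192   0.55894801] [ 0.06290345  0.86701375 -0.49429781]
```

View pics/scene0.png

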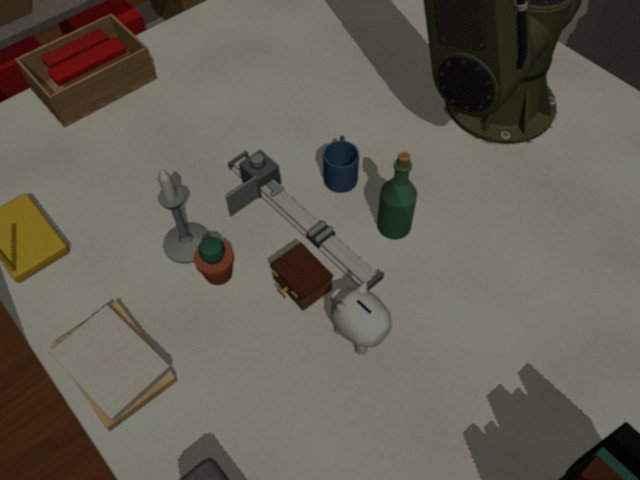

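View pics/side0.png

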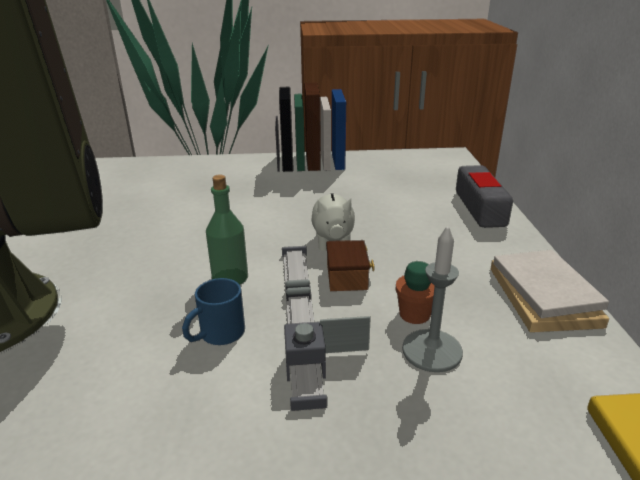

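Both views show the rail from about (308,402) to (294,250) in the side view. The stop is at the near end, with its button at (304,332), and the catch is at (298,291). I'll enlarge both.

```bash
python3 - <<'E'
import cv2,numpy as np
a=cv2.imread("pics/side0.png")[235:415,250:390];b=cv2.imread("pics/scene0.png")[140:300,220:390]
a=cv2.resize(a,None,fx=3.3,fy=3.3,interpolation=2);b=cv2.resize(b,None,fx=3.3*1,fy=3.3,interpolation=2)
a=cv2.resize(a,(399,513));b=cv2.resize(b,(400,376))
im=np.zeros((513,800,3),np.uint8);im[:,:399]=a;im[:376,400:]=b
im=np.clip(im*1.5,0,255).astype(np.uint8)
cv2.imwrite("pics/crop0.png",im)
E
```

```text
(no output)
```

View pics/crop0.png

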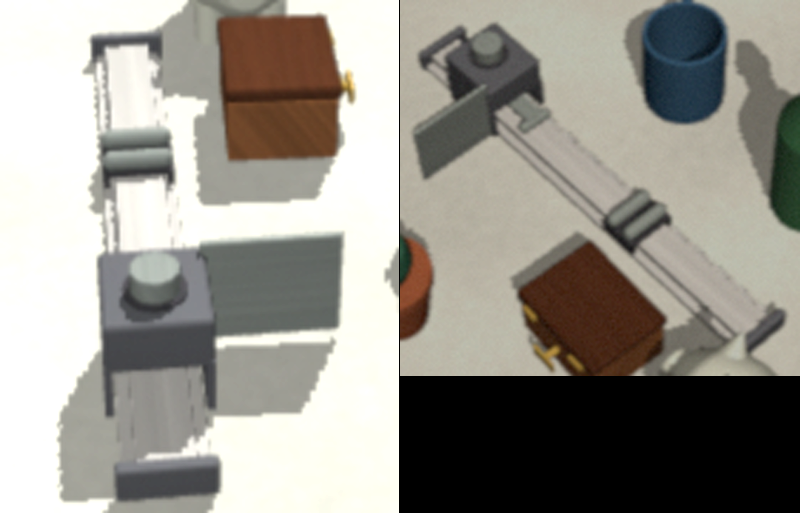

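```bash
python3 - <<'E'
from h import *
S=lambda x,y:(250+x/2.85,235+y/2.85)
C=lambda x,y:(220+(x-400)/2.353,140+y/2.353)
np.set_printoptions(precision=4,suppress=True)
for k,n,p,z in [("btn","side",S(155,268),.079),("btn","scene",C(489,40),.079),
 ("rearTopL","side",S(105,331),.064),("rearTopR","side",S(213,323),.064),
 ("groove","side",S(137,149),.027),("groove","scene",C(636,212),.027),
 ("capN","side",S(167,461),.018),("capF","side",S(126,38),.018),("capN","scene",C(443,45),.018),
 ("capF","scene",C(762,325),.018)]:
    print(k,n,ray(n,p,z))
E
```

```text
btn side [ 0.5512 -0.1721  0.079 ]
btn scene [ 0.5454 -0.1707  0.079 ]
rearTopL side [ 0.5257 -0.1992  0.064 ]
rearTopR side [ 0.5781 -0.1975  0.064 ]
groove side [0.5453 0.0054 0.027 ]
groove scene [0.5435 0.0141 0.027 ]
capN side [ 0.553  -0.2406  0.018 ]
capF side [0.5411 0.1544 0.018 ]
capN scene [ 0.5516 -0.2391  0.018 ]
capF scene [0.535  0.1547 0.018 ]
```

```bash
python3 - <<'E'
from h import *
np.set_printoptions(precision=4,suppress=True)
for k,n,p,z in [("cork","side",(219,181),.206),("cork","scene",(404,157),.206),("lamptop","side",(448,232),.22),("lamptop","scene",(166,173),.22),("lampfoot","side",(432,348),.005),("mug","side",(219,292),.08),("mug","scene",(341,152),.08)]:
    print(k,n,ray(n,p,z))
E
```

```text
cork side [0.4203 0.0674 0.206 ]
cork scene [0.4175 0.0881 0.206 ]
lamptop side [ 0.7449 -0.1593  0.22  ]
lamptop scene [ 0.7439 -0.1349  0.22  ]
lampfoot side [ 0.7484 -0.1427  0.005 ]
mug side [ 0.422  -0.0738  0.08  ]
mug scene [ 0.4146 -0.0726  0.08  ]
```

Call:
{"api": "play_rows", "payload": {"commands": [[0,0,0,0,0,6.65,1],[0,0,0,0,0,6.65,1],[0.0297,-0.0182,0,0,0,0,1],[0.0297,-0.0182,0,0,0,0,1],[0.0297,-0.0182,0,0,0,0,1],[0.0297,-0.0182,0,0,0,0,1],[0.0297,-0.0182,0,0,0,0,1],[0.0297,-0.0182,0,0,0,0,1],[0.0297,-0.0182,0,0,0,0,1],[0.0297,-0.0182,0,0,0,0,1],[0.0297,-0.0182,0,0,0,0,1],[0.0297,-0.0182,0,0,0,0,1],[0.0297,-0.0182,0,0,0,0,1],[0.0297,-0.0182,0,0,0,0,1],[0.0297,-0.0182,0,0,0,0,1],[0.0297,-0.0182,0,0,0,0,1],[0,0,0,0,0,0,1]], "force": 20}}

```text
time_s: 1.52
ee_pos: [0.5553, -0.2572, 0.1669]
eef_rot: [-3.14, 0.0, 0.04]
force: [-0.5, 0.0, -0.1]
grip_width: 0.0004
grip_force: 0.0
```

```bash
python3 - <<'E'
from h import *
cv2.imwrite("pics/w1.png",np.clip(ctrl.camera("wrist")*1.4,0,255).astype(np.uint8))
print(proj("wrist",[[.5507,-.198,.064],[.5507-.028,-.199,.064],[.5507+.028,-.197,.064],[.544,.010,.027],[.55,-.172,.079],[.5555,-.2575,.042]]))
E
```

```text
[[254.75701726 233.59224581]
 [256.06199787 261.8182327 ]
 [253.39309768 204.09144274]
 [ 62.6324737  224.49506245]
 [223.06784705 237.02567787]
 [317.79201247 226.1960601 ]]
```

View pics/w1.png

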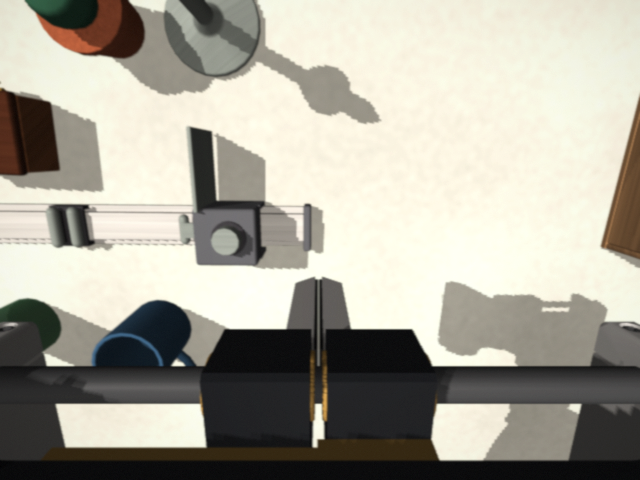

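The view shows the closed fingers behind the stop. The button is at (225,239), the rear edge at column 260 and the bars at columns 57 and 77, all within a few mm of the estimate. I'll descend behind the push face.

Call:
{"api": "play_rows", "payload": {"commands": [[-0.005,0,0.03,0,0,0,1],[0,0,0.03,0,0,0,1],[0,0,0.03,0,0,0,1],[0,0,0.025,0,0,0,1],[0,0,0.009,0,0,0,1],[0,0,0,0,0,0,1],[0,-0.01,0,0,0,0,1],[0,-0.01,0,0,0,0,1],[0,-0.008,0,0,0,0,1],[0,0,0,0,0,0,1]]}}

```text
time_s: 2.4
ee_pos: [0.5465, -0.2315, 0.0452]
eef_rot: [3.141, -0.002, 0.037]
force: [0.9, 0.1, 0.1]
grip_width: 0.0004
grip_force: 0.0
```

```bash
python3 - <<'E'
from h import *
np.set_printoptions(precision=4,suppress=True)
o=ctrl.get_obs();print(o["ee_pos"],o["force"])
for p,z in [((67,226),.027),((225,239),.079),((261,234),.064),((185,229),.0315)]: pass
im=np.clip(ctrl.camera("side")[200:420,230:400]*1.4,0,255).astype(np.uint8)
cv2.imwrite("pics/s2.png",cv2.resize(im,None,fx=2.7,fy=2.7,interpolation=2))
E
```

```text
[ 0.5465 -0.2315  0.0452] [0.9188 0.1261 0.0971]
```

View pics/s2.png

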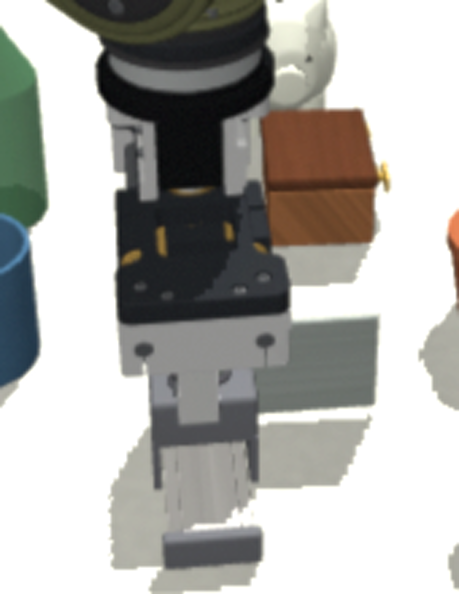

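The finger is centred low behind the rear face, with about 19 mm to contact. Now I'll push.

Call:
{"api": "play_rows", "payload": {"commands": [[0.003,-0.007,0,0,0,0,1],[0,-0.007,0,0,0,0,1],[0,-0.007,0,0,0,0,1],[0,-0.008,0,0,0,0,1],[0,-0.008,0,0,0,0,1],[0,-0.008,0,0,0,0,1],[0,-0.008,0,0,0,0,1],[0,-0.008,0,0,0,0,1],[0,-0.008,0,0,0,0,1],[0,-0.008,0,0,0,0,1],[0,-0.008,0,0,0,0,1],[0,-0.006,0,0,0,0,1],[0,-0.004,0,0,0,0,1],[0,-0.002,0,0,0,0,1],[0,0,0,0,0,0,1]]}}

```text
time_s: 3.7
ee_pos: [0.5456, -0.1358, 0.0439]
eef_rot: [-3.142, -0.0, 0.036]
force: [-0.8, -0.2, 0.3]
grip_width: 0.0007
grip_force: 0.0
```

```bash
python3 - <<'E'
from h import *
o=ctrl.get_obs();print(o["ee_pos"],o["force"])
im=[cv2.resize(np.clip(ctrl.camera("side")[230:410,245:365]*1.4,0,255).astype(np.uint8),(400,600),interpolation=2),cv2.resize(np.clip(ctrl.camera("scene")[150:300,260:360]*1.6,0,255).astype(np.uint8),(400,600),interpolation=2)]
cv2.imwrite("pics/s3.png",np.hstack(im))
E
```

```text
[ 0.54555254 -0.13575526  0.04385803] [-0.80512314 -0.23691086  0.28108415]
```

View pics/s3.png

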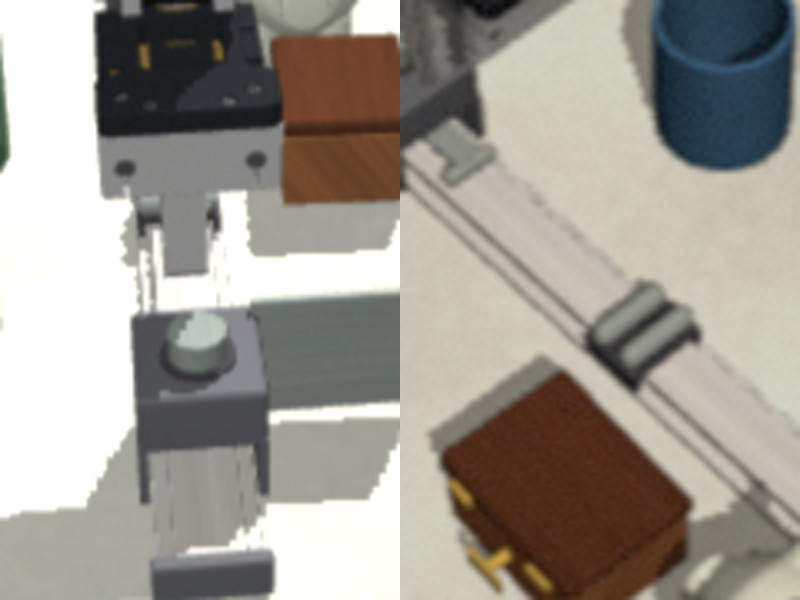

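The picture shows the carriage where it was, with its button at raw pixel (304,332). The fingertip is at raw (300,311), beyond the button, so something is inconsistent. I'll check it against the projections.

```bash
python3 - <<'E'
from h import *
np.set_printoptions(precision=4,suppress=True)
o=ctrl.get_obs();p=o["ee_pos"]
print("now tip proj side",proj("side",[p,p+[0,-.0125,0]]))
print("prev tip proj",proj("side",[[.5465,-.2315,.0452],[.5465,-.244,.0452]]), "s2 seen",(230+198/2.7,200+422/2.7))
for z in(.04,.06,.08,.1): print(z,ray("side",(300.5,311.6),z),ray("side",(303.3,356.3),z))
im=ctrl.camera("scene");cv2.imwrite("pics/f4.png",np.clip(im[90:340,150:450]*1.6,0,255).astype(np.uint8).repeat(2,0).repeat(2,1))
E
```

```text
now tip proj side [[300.3051 332.2026]
 [300.5513 337.6722]]
prev tip proj [[303.0633 377.3225]
 [303.3816 384.143 ]] s2 seen (303.3333333333333, 356.2962962962963)
0.04 [ 0.5474 -0.081   0.04  ] [ 0.5483 -0.1848  0.04  ]
0.06 [ 0.5471 -0.107   0.06  ] [ 0.548  -0.2069  0.06  ]
0.08 [ 0.5469 -0.1331  0.08  ] [ 0.5478 -0.2289  0.08  ]
0.1 [ 0.5467 -0.1591  0.1   ] [ 0.5475 -0.2509  0.1   ]
```

View pics/f4.png

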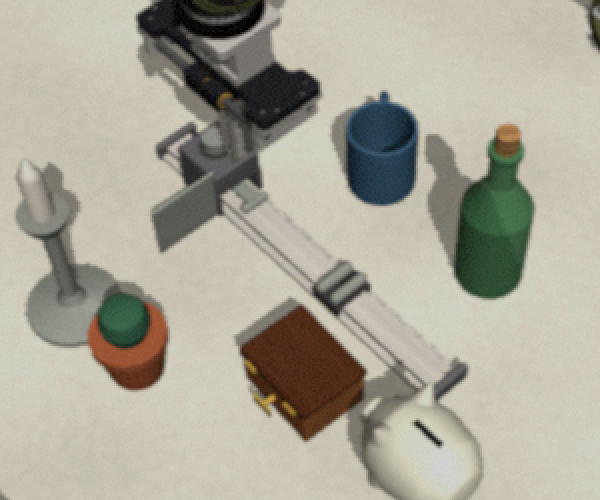

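The fingertip appears to be about 38 mm higher than the reported TCP, so it passed over the carriage. I'll check that with the wrist and scene geometry.

```bash
python3 - <<'E'
from h import *
np.set_printoptions(precision=4,suppress=True)
p=ctrl.get_obs()["ee_pos"]
for s in(0,.02,.03,.04,.05): print(s,proj("wrist",p+[0,0,s]),proj("side",p+[0,0,s]),proj("scene",p+[0,0,s]))
m=ctrl.camera_model("wrist");R=cv2.Rodrigues(np.array(m["rvec"],float))[0];print(-R.T@np.array(m["tvec"]).ravel()-p)
ctrl.camera("wrist"); cv2.imwrite("pics/w5.png",np.clip(ctrl.camera("wrist")*1.4,0,255).astype(np.uint8))
E
```

```text
0 [[319.5499 268.1862]] [[300.3069 332.2568]] [[270.0385 178.7241]]
0.02 [[319.6891 278.8161]] [[299.935 321.722]] [[269.2135 172.2359]]
0.03 [[319.7688 284.9009]] [[299.7455 316.3542]] [[268.7924 168.9246]]
0.04 [[319.8566 291.6031]] [[299.5535 310.9177]] [[268.3655 165.5671]]
0.05 [[319.9538 299.0217]] [[299.3591 305.4112]] [[267.9326 162.1626]]
[0.0735 0.0035 0.2175]
```

View pics/w5.png

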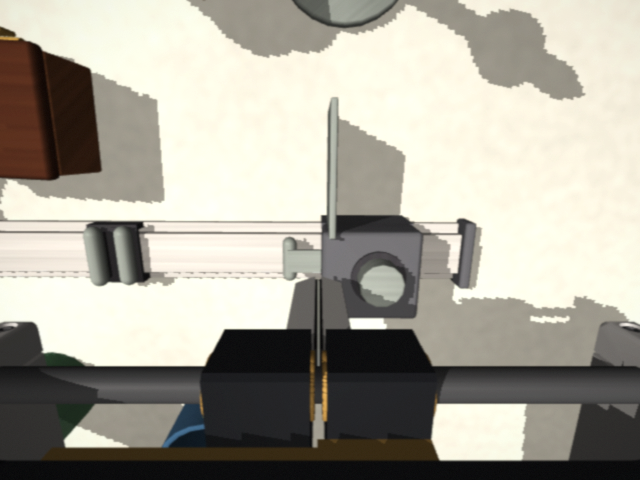

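The wrist view agrees: the finger ends show at row 279, so the fingertips sit about 38 mm above the reported TCP. The stop is untouched. I'll lift, go back behind the face, and descend with that correction.

Call:
{"api": "play_rows", "payload": {"commands": [[0,0,-0.02,0,0,0,1],[0,0,-0.01,0,0,0,1],[0.004,0.028,0,0,0,0,1],[0,0.03,0,0,0,0,1],[0,0.03,0,0,0,0,1],[0,0.025,0,0,0,0,1],[0,0,0,0,0,0,1],[0,0,0.03,0,0,0,1],[0,0,0.02,0,0,0,1],[0,0,0.01,0,0,0,1],[0,0,0.006,0,0,0,1],[0,0,0,0,0,0,1],[0,0,0,0,0,0,1]]}}

```text
time_s: 5.03
ee_pos: [0.5541, -0.2489, 0.0088]
eef_rot: [3.141, -0.001, 0.036]
force: [0.2, -0.7, -0.5]
grip_width: 0.0001
grip_force: 0.0
```

```bash
python3 - <<'E'
from h import *
o=ctrl.get_obs();print(o["ee_pos"],o["force"])
p=o["ee_pos"];print(proj("side",p+[0,-.0125,.038]))
im=np.clip(ctrl.camera("side")[260:420,240:390]*1.4,0,255).astype(np.uint8)
cv2.imwrite("pics/s6.png",cv2.resize(im,None,fx=3.5,fy=3.5,interpolation=2))
E
```

```text
[ 0.5540988  -0.24885493  0.00879333] [ 0.24304496 -0.67883388 -0.47326342]
[[309.68278105 392.74669749]]
```

View pics/s6.png

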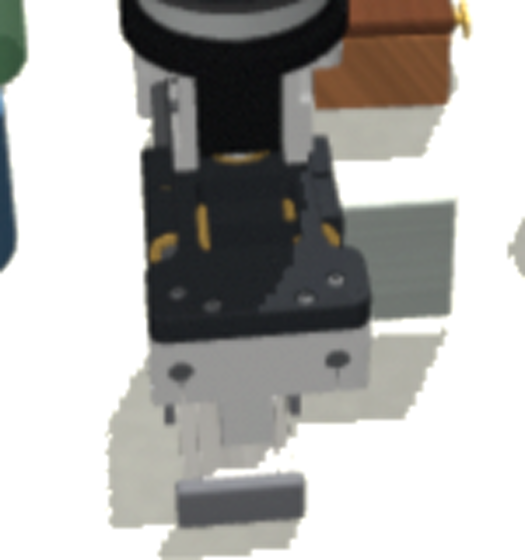

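```bash
python3 - <<'E'
from h import *
np.set_printoptions(precision=4,suppress=True)
for z in(.04,.05,.06,.09,.1,.11,.12,.13): print(z,ray("side",(310.6,386.6),z)[:2],ray("side",(314,375.7),z)[:2])
print(ray("side",(291.5,353),.1), ray("side",(335.5,347),.1), [proj("side",[.551,-.202,z]) for z in (.064,.034)])
E
```

```text
0.04 [ 0.556 -0.244] [ 0.5615 -0.2243]
0.05 [ 0.5557 -0.2539] [ 0.5611 -0.2345]
0.06 [ 0.5554 -0.2637] [ 0.5607 -0.2448]
0.09 [ 0.5546 -0.2934] [ 0.5596 -0.2756]
0.1 [ 0.5543 -0.3033] [ 0.5592 -0.2858]
0.11 [ 0.554  -0.3131] [ 0.5588 -0.2961]
0.12 [ 0.5538 -0.323 ] [ 0.5584 -0.3063]
0.13 [ 0.5535 -0.3329] [ 0.5581 -0.3166]
[ 0.5328 -0.2437  0.1   ] [ 0.5895 -0.2367  0.1   ] [array([[305.2719, 351.5549]]), array([[305.762 , 367.8628]])]
```

The fingertip is at about z = 0.05 and 4 mm right of centre. I'll go 8 mm lower, centre it, then push 60 mm and look.

Call:
{"api": "play_rows", "payload": {"commands": [[-0.004,0,0.008,0,0,0,1],[0,-0.006,0,0,0,0,1],[0,-0.008,0,0,0,0,1],[0,-0.008,0,0,0,0,1],[0,-0.006,0,0,0,0,1],[0,-0.005,0,0,0,0,1],[0,-0.005,0,0,0,0,1],[0,-0.005,0,0,0,0,1],[0,-0.005,0,0,0,0,1],[0,-0.004,0,0,0,0,1],[0,-0.004,0,0,0,0,1],[0,-0.004,0,0,0,0,1],[0,0,0,0,0,0,1],[0,0,0,0,0,0,1]]}}

```text
time_s: 6.25
ee_pos: [0.5472, -0.1887, -0.0003]
eef_rot: [-3.141, 0.0, 0.036]
force: [-0.3, 0.6, -0.2]
grip_width: 0.0005
grip_force: 0.0
```

```bash
python3 - <<'E'
from h import *
o=ctrl.get_obs();print(o["ee_pos"],o["force"])
f=lambda a,s:cv2.resize(np.clip(a*s,0,255).astype(np.uint8),(400,400),interpolation=2)
cv2.imwrite("pics/s7.png",np.hstack([f(ctrl.camera("wrist")[120:360,60:460],1.4),f(ctrl.camera("scene")[140:260,230:350],1.6)]))
E
```

```text
[ 5.47232543e-01 -1.88738589e-01 -2.70855511e-04] [-0.25700448  0.55260402 -0.24060423]
```

View pics/s7.png

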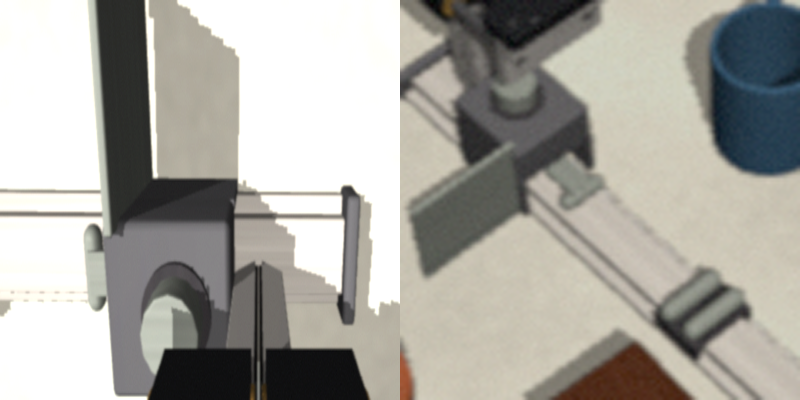

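The wrist half shows the finger against the rear face, with the nose at raw (154,280). The scene half shows the nose at raw (283,196) and the groove at raw (321,231). I've used all ten views, so from here I'll track the plate by template matching. First I'll work out the remaining distance.

```bash
cat >> h.py <<'E'
R_=np.array([-.036,.99935])
def shift(ref=None):
    """plate displacement in scene since scene0, px, and in mm along the rail"""
    a=cv2.imread("pics/scene0.png");b=ctrl.camera("scene")
    t=a[174:216,226:256]; r=cv2.matchTemplate(b[165:300,220:360],t,cv2.TM_CCOEFF_NORMED)
    _,v,_,(x,y)=cv2.minMaxLoc(r)
    q=lambda l,c,rr:(l-rr)/(2*(l-2*c+rr)) if l-2*c+rr else 0
    dx=q(r[y,x-1],r[y,x],r[y,x+1]) if 0<x<r.shape[1]-1 else 0;dy=q(r[y-1,x],r[y,x],r[y+1,x]) if 0<y<r.shape[0]-1 else 0
    p0=np.array([241,195.]);p1=p0+[x+dx+220-226,y+dy+165-174]
    return v,p1-p0,(ray("scene",p1,.045)-ray("scene",p0,.045))[:2]@R_*1000
E
python3 - <<'E'
from h import *
np.set_printoptions(precision=4,suppress=True)
print(shift())
C=lambda x,y:(220+(x-400)/2.353,140+y/2.353)
D=lambda x,y:(230+(x-400)/3.333,140+y/3.333)
al=lambda P:(P[:2]@R_).round(4)
print("scene0 nose,near,far",al(ray("scene",C(527,112),.0315)),al(ray("scene",C(628,206),.0265)),al(ray("scene",C(645,220),.029)))
print("s7 nose,near,far",al(ray("scene",D(578,188),.0315)),al(ray("scene",D(687,291),.0265)),al(ray("scene",D(716,312),.029)))
m=ctrl.camera_model("wrist");R=cv2.Rodrigues(np.array(m["rvec"],float))[0];p=ctrl.get_obs()["ee_pos"];c=-R.T@np.array(m["tvec"],float).ravel()
def wr(ee,uv,z):
    d=R.T@np.array([(uv[0]-m["cx"])/m["fx"],(uv[1]-m["cy"])/m["fy"],1]);o=c-p+ee
    return o+d*(z-o[2])/d[2]
for n,ee,L in [("w5",[.5456,-.1358,.0439],[(290,258),(124,256),(97,256),(382,285)]),("w1",[.5553,-.2572,.1669],[(185,229),(77,226),(57,226),(225,239)])]:
    print(n,[al(wr(np.array(ee),uv,z)) for uv,z in zip(L,(.0315,.0265,.029,.079))])
E
```

```text
(0.9914332628250122, array([6.9332, 6.7113]), np.float64(21.95027679469111))
scene0 nose,near,far -0.1416 -0.0146 0.0062
s7 nose,near,far -0.1121 -0.016 0.0073
w5 [np.float64(-0.135), np.float64(-0.0174), np.float64(0.0), np.float64(-0.1903)]
w1 [np.float64(-0.1378), np.float64(-0.0226), np.float64(-0.0034), np.float64(-0.1917)]
```

About 105 mm remain, with the near bar's ramp starting after about 86 mm. I'll push 75 mm.

Call:
{"api": "play_rows", "payload": {"commands": [[0,-0.005,0,0,0,0,1],[0,-0.005,0,0,0,0,1],[0,-0.005,0,0,0,0,1],[0,-0.005,0,0,0,0,1],[0,-0.005,0,0,0,0,1],[0,-0.005,0,0,0,0,1],[0,-0.005,0,0,0,0,1],[0,-0.005,0,0,0,0,1],[0,-0.005,0,0,0,0,1],[0,-0.005,0,0,0,0,1],[0,-0.005,0,0,0,0,1],[0,-0.005,0,0,0,0,1],[0,-0.004,0,0,0,0,1],[0,-0.004,0,0,0,0,1],[0,-0.004,0,0,0,0,1],[0,-0.002,0,0,0,0,1],[0,-0.001,0,0,0,0,1],[0,0,0,0,0,0,1]]}}

```text
time_s: 7.9
ee_pos: [0.5447, -0.1138, -0.0001]
eef_rot: [-3.141, 0.0, 0.036]
force: [-0.4, 0.4, -0.8]
grip_width: 0.0004
grip_force: 0.0
```

```bash
python3 - <<'E'
from h import *
o=ctrl.get_obs();print(o["ee_pos"],o["force"],shift())
E
```

```text
[ 5.44665166e-01 -1.13829727e-01 -1.45563663e-04] [-0.43589909  0.43006241 -0.82423662] (0.9553691148757935, array([31.01220703, 29.79692078]), np.float64(95.32392226375646))
```

Call:
{"api": "play_rows", "payload": {"commands": [[0,-0.002,0,0,0,0,1],[0,-0.002,0,0,0,0,1],[0,-0.002,0,0,0,0,1],[0,-0.002,0,0,0,0,1],[0,-0.001,0,0,0,0,1],[0,-0.001,0,0,0,0,1]]}}

```text
time_s: 8.45
ee_pos: [0.5443, -0.1039, -0.0002]
eef_rot: [-3.142, 0.0, 0.036]
force: [-0.1, -2.3, -0.8]
grip_width: 0.0005
grip_force: 0.6
```

Call:
{"api": "play_rows", "payload": {"commands": [[0,-0.001,0,0,0,0,1],[0,-0.001,0,0,0,0,1],[0,-0.001,0,0,0,0,1]]}}

```text
time_s: 8.7
ee_pos: [0.5442, -0.1015, -0.0002]
eef_rot: [3.141, 0.0, 0.036]
force: [-0.0, -9.5, -1.4]
grip_width: 0.0004
grip_force: 4.5
```

Call:
{"api": "play_rows", "payload": {"commands": [[0,-0.001,0,0,0,0,1],[0,-0.001,0,0,0,0,1],[0,-0.001,0,0,0,0,1]]}}

```text
time_s: 8.95
ee_pos: [0.5442, -0.0986, -0.0002]
eef_rot: [3.141, -0.0, 0.035]
force: [-0.1, -5.3, -1.4]
grip_width: 0.0005
grip_force: 2.5
```

Call:
{"api": "play_rows", "payload": {"commands": [[0,-0.001,0,0,0,0,1],[0,-0.001,0,0,0,0,1]]}}

```text
time_s: 9.12
ee_pos: [0.5441, -0.0963, -0.0002]
eef_rot: [3.141, 0.0, 0.035]
force: [0.1, -4.2, -0.6]
grip_width: 0.0002
grip_force: 1.9
```

Call:
{"api": "play_rows", "payload": {"commands": [[0,-0.001,0,0,0,0,1],[0,-0.001,0,0,0,0,1]]}}

```text
time_s: 9.28
ee_pos: [0.544, -0.094, -0.0002]
eef_rot: [-3.142, 0.0, 0.036]
force: [-0.4, -2.7, -0.5]
grip_width: 0.0006
grip_force: 1.3
```

```bash
python3 - <<'E'
from h import *
o=ctrl.get_obs();print(o["ee_pos"],o["force"],shift())
E
```

```text
[ 5.43995262e-01 -9.39908021e-02 -1.80197348e-04] [-0.4441291  -2.69977671 -0.48539361] (0.8345071077346802, array([37.41592407, 35.07266235]), np.float64(112.73585148067745))
```

Call:
{"api": "play_rows", "payload": {"commands": [[0,-0.001,0,0,0,0,1],[0,-0.001,0,0,0,0,1]]}}

```text
time_s: 9.5
ee_pos: [0.544, -0.0919, -0.0002]
eef_rot: [-3.141, 0.0, 0.036]
force: [-0.6, -1.7, -1.4]
grip_width: 0.0006
grip_force: 0.9
```

Call:
{"api": "play_rows", "payload": {"commands": [[0,-0.001,0,0,0,0,1],[0,0,0,0,0,0,1]]}}

```text
time_s: 9.67
ee_pos: [0.5439, -0.0907, -0.0002]
eef_rot: [-3.141, -0.0, 0.036]
force: [0.5, -0.1, -0.3]
grip_width: 0.0005
grip_force: 0.0
```

```bash
python3 - <<'E'
from h import *
o=ctrl.get_obs();print(o["ee_pos"],o["force"],shift())
E
```

```text
[ 5.43937042e-01 -9.07033661e-02 -1.53539042e-04] [ 0.49140582 -0.14111549 -0.32987885] (0.7799752950668335, array([38.50714111, 35.74597168]), np.float64(115.29450760331089))
```

Call:
{"api": "play_rows", "payload": {"commands": [[0,-0.001,0,0,0,0,1],[0,-0.001,0,0,0,0,1]]}}

```text
time_s: 9.88
ee_pos: [0.5439, -0.089, -0.0001]
eef_rot: [-3.142, -0.0, 0.036]
force: [0.7, -0.6, -1.6]
grip_width: 0.0005
grip_force: 0.4
```

Call:
{"api": "play_rows", "payload": {"commands": [[0,-0.001,0,0,0,0,1]]}}

```text
time_s: 9.97
ee_pos: [0.5439, -0.0879, -0.0001]
eef_rot: [-3.142, -0.0, 0.036]
force: [-0.5, -0.1, 0.0]
grip_width: 0.0002
grip_force: 0.2
```

```bash
python3 - <<'E'
from h import *
o=ctrl.get_obs();print(o["ee_pos"],o["force"],o["grip_force"],shift())
E
```

```text
[ 5.43884593e-01 -8.79392147e-02 -8.77248031e-05] [-0.54628039 -0.05277068  0.00696772] 0.18182467203587294 (0.7192651033401489, array([39.32662964, 36.3192749 ]), np.float64(117.32994708534245))
```

Call:
{"api": "play_rows", "payload": {"commands": [[0,-0.001,0,0,0,0,1]]}}

```text
time_s: 10.1
ee_pos: [0.5438, -0.087, -0.0001]
eef_rot: [-3.141, -0.0, 0.036]
force: [-0.3, 0.5, 0.1]
grip_width: 0.0007
grip_force: 0.0
```

Call:
{"api": "play_rows", "payload": {"commands": [[0,-0.001,0,0,0,0,1]]}}

```text
time_s: 10.18
ee_pos: [0.5437, -0.0859, -0.0002]
eef_rot: [-3.141, 0.0, 0.036]
force: [-0.0, -0.1, -0.8]
grip_width: 0.0006
grip_force: 0.0
```

Call:
{"api": "play_rows", "payload": {"commands": [[0,-0.0005,0,0,0,0,1]]}}

```text
time_s: 10.27
ee_pos: [0.5437, -0.0854, -0.0001]
eef_rot: [-3.142, 0.0, 0.036]
force: [0.3, 0.4, 0.3]
grip_width: 0.0005
grip_force: 0.0
```

```bash
python3 - <<'E'
from h import *
o=ctrl.get_obs();print(o["ee_pos"],o["force"],o["grip_force"],shift())
E
```

```text
[ 5.43702641e-01 -8.53981199e-02 -1.49106091e-04] [0.34360542 0.44672468 0.29462103] 0.0 (0.6053817272186279, array([40.8611145 , 37.49497986]), np.float64(121.30967784100999))
```

Call:
{"api": "play_rows", "payload": {"commands": [[0,-0.001,0,0,0,0,1]]}}

```text
time_s: 10.4
ee_pos: [0.5437, -0.0846, -0.0002]
eef_rot: [-3.142, -0.0, 0.036]
force: [-0.0, -0.5, -0.4]
grip_width: 0.0004
grip_force: 0.0
```

Call:
{"api": "play_rows", "payload": {"commands": [[0,-0.0005,0,0,0,0,1],[0,0,0,0,0,0,1]]}}

```text
time_s: 10.57
ee_pos: [0.5437, -0.084, -0.0001]
eef_rot: [-3.142, 0.0, 0.036]
force: [-0.0, 0.5, -0.3]
grip_width: 0.0006
grip_force: 0.0
```

```bash
python3 - <<'E'
from h import *
o=ctrl.get_obs();print(o["ee_pos"],o["force"],o["grip_force"],shift())
E
```

```text
[ 5.43665686e-01 -8.39977892e-02 -1.47138939e-04] [-0.03665406  0.48818762 -0.33611507] 0.0 (0.6020860075950623, array([41.07116699, 37.51000977]), np.float64(121.60378513740397))
```

Call:
{"api": "play_rows", "payload": {"commands": [[0,-0.0005,0,0,0,0,1],[0,-0.0005,0,0,0,0,1]]}}

```text
time_s: 10.78
ee_pos: [0.5436, -0.0831, -0.0001]
eef_rot: [3.142, 0.0, 0.036]
force: [-0.5, -0.1, -0.1]
grip_width: 0.0005
grip_force: 0.2
```

Call:
{"api": "play_rows", "payload": {"commands": [[0,-0.0005,0,0,0,0,1]]}}

```text
time_s: 10.87
ee_pos: [0.5436, -0.083, -0.0001]
eef_rot: [3.141, -0.0, 0.036]
force: [0.3, -7.1, -0.8]
grip_width: 0.0002
grip_force: 3.4
```

The hard rise to 7 N, after a near-zero-force drop, shows the nose is seated. I'll back off, lift, and go over the button.

Call:
{"api": "play_rows", "payload": {"commands": [[0,0.005,0,0,0,0,1],[0,0.01,0,0,0,0,1],[0,0.005,0,0,0,0,1],[0,0,-0.02,0,0,0,1],[0,0,-0.03,0,0,0,1],[0,0,-0.015,0,0,0,1],[0,0,0,0,0,0,1],[0.0025,-0.02,0,0,0,0,1],[0,-0.02,0,0,0,0,1],[0,-0.0165,0,0,0,0,1],[0,0,0,0,0,0,1],[0,0,0,0,0,0,1]]}}

```text
time_s: 11.87
ee_pos: [0.5445, -0.046, 0.0641]
eef_rot: [-3.141, 0.001, 0.037]
force: [-0.3, -0.6, -0.4]
grip_width: 0.0003
grip_force: 0.0
```

```bash
python3 - <<'E'
from h import *
o=ctrl.get_obs();print(o["ee_pos"],o["force"],shift())
E
```

```text
[ 0.54452545 -0.04602944  0.06407359] [-0.34723088 -0.58071743 -0.42801549] (0.6056954264640808, array([40.83496094, 37.48356628]), np.float64(121.256709265865))
```

Call:
{"api": "play_rows", "payload": {"commands": [[0,0,0.006,0,0,0,1],[0,0,0.006,0,0,0,1],[0,0,0.003,0,0,0,1],[0,0,0.002,0,0,0,1]]}}

```text
time_s: 12.25
ee_pos: [0.5444, -0.0464, 0.0469]
eef_rot: [-3.141, 0.001, 0.035]
force: [-0.5, 0.3, -0.5]
grip_width: 0.0007
grip_force: 0.0
```

Call:
{"api": "play_rows", "payload": {"commands": [[0,0,0.002,0,0,0,1],[0,0,0.001,0,0,0,1]]}}

```text
time_s: 12.42
ee_pos: [0.5448, -0.0462, 0.0445]
eef_rot: [-3.142, 0.0, 0.036]
force: [0.2, 0.6, -0.4]
grip_width: 0.0008
grip_force: 0.0
```

Call:
{"api": "play_rows", "payload": {"commands": [[0,0,0.002,0,0,0,1],[0,0,0.001,0,0,0,1]]}}

```text
time_s: 12.58
ee_pos: [0.5448, -0.0461, 0.0417]
eef_rot: [3.142, 0.0, 0.036]
force: [0.0, -0.0, 0.9]
grip_width: 0.0005
grip_force: 0.5
```

Call:
{"api": "play_rows", "payload": {"commands": [[0,0,0.002,0,0,0,1],[0,0,0.001,0,0,0,1]]}}

```text
time_s: 12.75
ee_pos: [0.5449, -0.0461, 0.0389]
eef_rot: [3.142, -0.0, 0.036]
force: [-1.0, 0.7, 2.8]
grip_width: 0.0005
grip_force: 1.4
```

Call:
{"api": "play_rows", "payload": {"commands": [[0,0,0.002,0,0,0,1],[0,0,0.001,0,0,0,1]]}}

```text
time_s: 12.92
ee_pos: [0.5449, -0.0461, 0.0358]
eef_rot: [3.142, -0.0, 0.036]
force: [-1.1, -0.3, 3.1]
grip_width: 0.0006
grip_force: 1.4
```

Call:
{"api": "play_rows", "payload": {"commands": [[0,0,0.001,0,0,0,1],[0,0,0.0005,0,0,0,1]]}}

```text
time_s: 13.08
ee_pos: [0.5449, -0.046, 0.0343]
eef_rot: [3.142, -0.0, 0.036]
force: [-1.1, 0.1, 3.0]
grip_width: 0.0003
grip_force: 1.4
```

Call:
{"api": "play_rows", "payload": {"commands": [[0,0,0.0005,0,0,0,1],[0,0,0.0005,0,0,0,1]]}}

```text
time_s: 13.25
ee_pos: [0.5449, -0.0461, 0.0336]
eef_rot: [3.142, -0.0, 0.036]
force: [-3.8, -0.2, 10.4]
grip_width: 0.0004
grip_force: 5.3
```

The button has bottomed after about 8 mm, at 10 N. I'll hold briefly, then lift away.

Call:
{"api": "play_rows", "payload": {"commands": [[0,0,0.0003,0,0,0,1],[0,0,0,0,0,0,1],[0,0,0,0,0,0,1],[0,0,0,0,0,0,1]]}}

```text
time_s: 13.58
ee_pos: [0.5449, -0.0461, 0.0336]
eef_rot: [3.141, -0.0, 0.036]
force: [-3.5, -0.4, 8.4]
grip_width: 0.0004
grip_force: 4.3
```

Call:
{"api": "play_rows", "payload": {"commands": [[0,0,-0.01,0,0,0,1],[0,0,-0.03,0,0,0,1],[0,0,-0.035,0,0,0,1],[0,0,-0.035,0,0,0,1],[0,0,-0.03,0,0,0,1],[0,0,0,0,0,0,1],[0,0,0,0,0,0,1],[0,0,0,0,0,0,1]]}}

```text
time_s: 14.25
ee_pos: [0.5444, -0.0459, 0.1724]
eef_rot: [-3.141, 0.001, 0.036]
force: [0.1, 0.7, -0.1]
grip_width: 0.0004
grip_force: 0.0
```

```bash
python3 - <<'E'
from h import *
o=ctrl.get_obs();print(o["time_s"],o["ee_pos"],o["force"],shift())
E
```

```text
14.25 [ 0.54443074 -0.0459492   0.17236982] [ 0.07882142  0.71768206 -0.06579625] (0.6042484641075134, array([41.07339478, 37.51705933]), np.float64(121.61870638125879))
```

```bash
python3 -c "
from station import ctrl
print(ctrl.hand_in())"
```

```text
the job is handed in; nothing more can be done
None
```

The stop is seated in the catch's groove, the lock button is pressed fully down, the hand is clear and the job is handed in, judged from force readings and image tracking; no verdict came back.

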